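# Set the filter slide to its third click and work the shutter

## Robot

A 7-joint arm with a two-finger parallel gripper is mounted at the origin on a cart in front of the work surface, level with it; the furniture and walls round the work are solid. World frame = base frame: x ahead of the robot, y to its left, z up, the work surface at z = 0. Lengths are in m, angles in rad, forces in N, time in s.
With the tool pointing down it reaches from about 0.4 to 0.9 m from the base axis. Payload 5.5 kg.
Tool frame: the origin (TCP) lies at the centre of the arm's flange, where the gripper is bolted on; the fingertips stand manip.finger_overhang ahead of it and the grasp point (between the pads) lies 159 mm ahead of it (manip.finger_overhang is the distance from the TCP to the fingertips, in m); x points along the fingers, y is the direction in which the jaws open and shut, and the axes are right-handed (so a half turn about x gives the same grasp; the last joint's range is limited). The gripper opens to 92 mm and grips with 3 to 60 N. Pads are 19 mm wide; open, the fingers measure 130 mm over their backs; the gripper's body (75 mm by 190 mm) begins 47 mm behind the grasp point.
Start: joints at [1.464, 0.501, -0.427, 1.55, 0.221, 1.138, -0.21], TCP at [0.235, -0.606, 0.405] pointing down, gripper open.
Joint ranges: [-2.88, 2.88], [-0.31, 2.03], [-1.54, 1.56], [0.2, 2.42], [-1.41, 4.55], [0.19, 2.02], [-2.57, 2.57]. Speed limits (rad/s): [2.57, 2.57, 3.14, 3.14, 3.14, 3.14, 3.14].

## Interface

Orientations are given as a unit quaternion [w, x, y, z].
In Python, from bench import manip, vision, order gives the robot as it stands.
- The arm moves only by the tool play_rows, never from a script. Its argument "deltas" is text: rows parted by semicolons, each of 7 numbers parted by spaces: the shift along the tool's x, y, z in m, then the turn, a rotation vector about the tool's x, y, z in degrees, then the opening, from -1 (shut) to 1 (fully open). In form: tx ty tz ax ay az claw; .... A call has exactly 5 rows; each row is the pose to reach, as a shift and turn from the pose commanded when the call began, along the tool's axes at that moment; what a row does not reach only later rows make up. A row lasts 1/10 s, in which the tool goes at most 50 mm and 8.59 degrees, less where a joint would pass 70% of its speed; a pose out of reach is approached as far as the arm can. A call with a gripper value outside its range is refused whole. The fingers move at their own pace and stop on an object; "squeeze" is the grip in N (left out, the last holds). Time passes only in rows, so rows that repeat a pose let the fingers close, or fill a call up. It gives the time, the measured TCP pose, the force and the opening at its end, in the units of the state.
- manip.state(): the state, without advancing time (a new reading comes with each control period).
- vision.get_image(name): name is "scene" or "side" or "wrist"; returns a dict with "pixels" (384x512x3 uint8, blue, green, red), "fx", "fy", "cx", "cy" (pixels), "R" (3x3) and "t" (3): a world point X has camera coordinates R X + t; the wrist camera has in their place "hand_eye" (4x4, takes a point from camera to tool coordinates, whose origin is the TCP and whose axes are the tool frame's). Camera axes: x right, y down, z forward; pixel columns grow to the right and rows downward; lengths in m; the calibration is good to about 2 mm. The wrist camera is an equidistant fisheye: a pixel r from the principal point sees the ray r / f radians off the axis. A picture is of the moment at which its call begins: read the wrist's pose just before it. There is no depth.
- order.sign_off(): hands the job in, once; it reports no verdict.
The state is a dict: "t": time; "joint_positions": joint angles; "dq": joint speeds; "joint_efforts": joint torques, N m; "position": TCP position; "ee_rot": TCP orientation; "ft_force": force on the tool from outside, world axes, zero at the start; "ft_torque": the same for the moment, N m; "grip_width": finger opening in m.
Only numpy, scipy, OpenCV 4.12 (cv2) and the standard library are available. Lean on these libraries where they do the work, as an engineer would, in place of code of your own. Each camera call takes 0.05 s, during which the arm holds its last target.

## Task

Set the light filter by feel, with the fingertips only: push the slide's lever back to its home stop (at the long index line), then push it out again and stop in the third click from home, without running past it. Once it stands in the third click, and not before, press the shutter button on the housing's ledge fully down and let it come up again. Only push: do not pinch the lever or grip anything, and leave the small things round the unit where they are.

Things in the scene. Friction and masses are not known exactly. Their poses are not given: they have to be found in the camera images.
- filter_unit: Grey housing screwed to the desk, 66 (x) by 220 (y) by 46 mm high on a 94 x 236 x 6 mm base plate; origin under its centre on the desk, z up. The lever stands in a slot along y in the middle of its flat, otherwise bare top; white index lines on the slot's -x side mark the detents, the long one at the -y end is home. Lens barrel on the +x side; ledge with shutter button on the -x side.
- filter_slide (a joint): Slide travel, m, along housing +y; lever centre at housing x = 0, y = -0.040 + travel. 0 home stop, end stop 0.080. Detents every 0.016: home 0, clicks at 0.016, 0.032, 0.048 (third), 0.064, 0.080. Leaving one takes 5 to 8 N; 0.008 on, the lever snaps ahead of the finger into the next and the push drops to almost nothing: a click.
- lever_top (a point): Centre of the top of the lever, 79 mm above the desk. The lever is a black upright tab, 28 mm wide (housing x), 14 mm thick (housing y), from 50 to 79 mm above the desk, in two 7 mm half shells. Push its flat -y face to move it out, its +y face to move it home; force from the fingers on both halves at once counts as pinching.
- shutter (a joint): Press of the shutter button in m: 0 up, 0.006 fully down; springs back; fully down takes 5 N.
- shutter_top (a point): Centre of the top of the round shutter button (24 mm across, pressed straight down).
- spare_eyepiece: black eyepiece 35 mm across, 45 mm tall, standing on the desk; loose bystander, origin at the centre of its underside
- objective_can: small black canister with clear cap, 38 mm across, 56 mm tall, standing on the desk; loose bystander, origin at the centre of its underside
- mount_04: round specimen mount, 30 mm across, 16 mm tall; loose bystander, origin at the centre of its underside
- mount_05: round specimen mount, 30 mm across, 14 mm tall; loose bystander, origin at the centre of its underside
- tweezers: tweezers 128 mm long, lying on the desk; loose bystander, origin at the centre of its underside

How it is judged:
On the way, in this order (a step that is already met when the one before it is completed fails the run):
1. lever pushed back to its home stop (value of joint filter_slide below 0.003 m), for 0.2 s.
2. lever stands in the third click (value of joint filter_slide between 0.0445 and 0.0515 m), for 0.4 s.
3. shutter button pressed fully down (value of joint shutter above 0.0048 m), for 0.05 s.
At the end, for the whole second after the job is handed in: The lever rests in the third click (0.048 m from home, within 3.5 mm), the shutter button has been pressed at least 4.8 mm and is up again (within 1.5 mm) (all of step 2 and value of joint shutter below 0.0015 m and velocity of joint filter_slide between -0.01 and 0.01 m/s); the robot touches nothing.
It fails at once if the lever ran past the third click (value of joint filter_slide above 0.0565 m).
It fails at once if the shutter was pressed (over 3 mm) while the lever was not in the third click (value of joint shutter above 0.003 m and not (value of joint filter_slide between 0.0445 and 0.0515 m)).
It fails at once if the lever was pinched (more than 2 N from the fingers on its home-side and its away-side half at once) (contact force between the fingers and filter_slide_c1 above 2 N and contact force between the fingers and filter_slide_c2 above 2 N).
It fails at once if a bystander was moved more than 20 mm or lifted more than 10 mm (distance of any of spare_eyepiece, objective_can, mount_04, mount_05, tweezers from where it was at the start of the episode above 0.02 m or height (world z) of any of spare_eyepiece, objective_can, mount_04, mount_05, tweezers above 0.01 m).
It also fails if it takes over 56 s, if anything falls off the work surface, if the arm or the gripper's body presses on something with over 40 N, if the wrist force passes 120 N, or if a joint passes its speed limit or range.

## Working session

There is one attempt and no reset: what is moved stays moved. The work goes in short steps, Python scripts to look and compute and a tool call to move; the robot and the scene stay as the last step left them, time stands still between calls to the robot, and variables do not carry over. Pictures are saved under pics/ and viewed, and the job is handed in when it is done.

Besides the shell and the picture viewer there is one more tool, called after "Request:" by a JSON object that holds its "api" and its "payload", one argument or row to a line. play_rows: Moves the arm, as the interface text tells. Its arguments: {"type":"object","properties":{"deltas":{"type":"string"},"squeeze":{"type":"number"}},"required":["deltas"]}

```bash
mkdir -p pics; cat > h.py <<'E'
from bench import manip, vision, order
import numpy as np, cv2
def snap(n,f):
    im=vision.get_image(n); cv2.imwrite('pics/'+f,im['pixels']); return im
E
python3 - <<'E'
from h import *
print(manip.finger_overhang); print(manip.state())
for n in("scene","side","wrist"):
    im=snap(n,n+'0.png'); print(n,{k:np.array(v).round(4).tolist() for k,v in im.items() if k!='pixels'})
    import pickle; pickle.dump(im,open(n+'0.pkl','wb'))
E
```

```text
0.178
{'t': 0.0, 'joint_positions': array([ 1.46415399,  0.50186768, -0.4267492 ,  1.5514717 ,  0.22083547,
        1.13827655, -0.21027047]), 'dq': array([ 1.20301012e-03,  1.01458730e-03, -2.05877915e-04, -5.50552304e-05,
        2.32507450e-04,  1.41474400e-03, -5.24481988e-04]), 'joint_efforts': array([ 3.07739610e-04, -5.66588330e+01, -5.81615567e+00, -2.79103571e+01,
       -6.87490962e-02,  3.06386605e-02,  2.07034591e-04]), 'position': array([ 0.23474781, -0.60574658,  0.40365284]), 'ee_rot': array([-0.12935451, -0.69492675, -0.13072187,  0.69516618]), 'ft_force': array([-0.06581595, -0.09083912, -0.23372748]), 'ft_torque': array([0.0246511 , 0.00012144, 0.00729174]), 'grip_width': 0.09150709710664608}
scene {'fx': 382.0468, 'fy': 382.0468, 'cx': 251.5637, 'cy': 196.3057, 'R': [[0.8538, -0.52, -0.0247], [-0.2945, -0.4433, -0.8467], [0.4293, 0.7301, -0.5316]], 't': [-0.4494, 0.2479, 0.6346]}
side {'fx': 471.9461, 'fy': 471.9461, 'cx': 259.8158, 'cy': 188.532, 'R': [[-0.9943, -0.1061, 0.0103], [-0.0566, 0.4438, -0.8944], [0.0903, -0.8898, -0.4472]], 't': [0.536, 0.1038, 0.8588]}
wrist {'fx': 297.3186, 'fy': 297.3186, 'cx': 253.0296, 'cy': 190.716, 'hand_eye': [[0.0005, -0.2945, 0.9556, 0.0205], [1.0, 0.0001, -0.0005, 0.0008], [0.0001, 0.9556, 0.2945, -0.0802], [0.0, 0.0, 0.0, 1.0]]}
```

View pics/scene0.png

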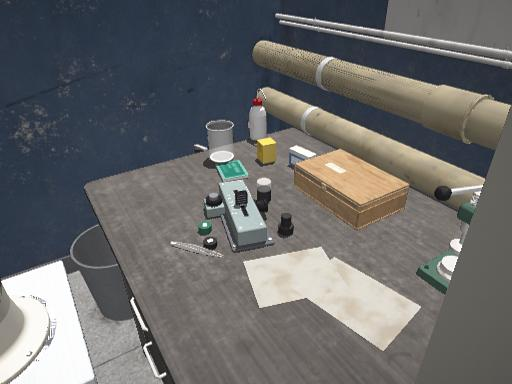

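View pics/side0.png

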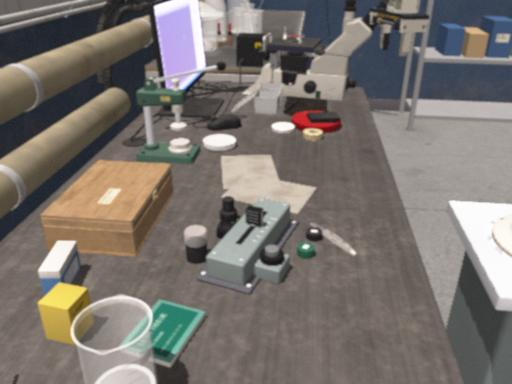

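View pics/wrist0.png

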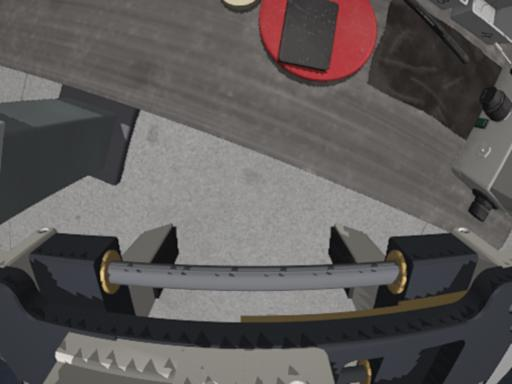

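The scene view shows the unit at about (242,212) px. The side view shows it at (250,243). I'll enlarge both to pick features.

```bash
python3 - <<'E'
from h import *
import pickle
for n,(x0,y0,x1,y1) in {'scene':(160,140,310,265),'side':(170,180,370,300)}.items():
    im=pickle.load(open(n+'0.pkl','rb')); R=im['R'];t=im['t'];print(n,-R.T@t)
    c=im['pixels'][y0:y1,x0:x1]; s=800/(x1-x0) if n=='side' else 4.8
    s=min(s,4.8); c=cv2.resize(c,None,fx=s,fy=s,interpolation=cv2.INTER_CUBIC)
    for k in range(x0,x1,10): cv2.putText(c,str(k),(int((k-x0)*s),10),0,.35,(0,255,255),1); cv2.line(c,(int((k-x0)*s),12),(int((k-x0)*s),18),(0,255,255),1)
    for k in range(y0,y1,10): cv2.putText(c,str(k),(0,int((k-y0)*s)),0,.35,(0,255,255),1)
    print(s,c.shape); cv2.imwrite(f'pics/{n}_crop0.png',c)
E
```

```text
scene [ 0.18422854 -0.58721076  0.53610219]
4.8 (600, 720, 3)
side [0.46128198 0.77500455 0.47135349]
4.0 (480, 800, 3)
```

View pics/scene_crop0.png

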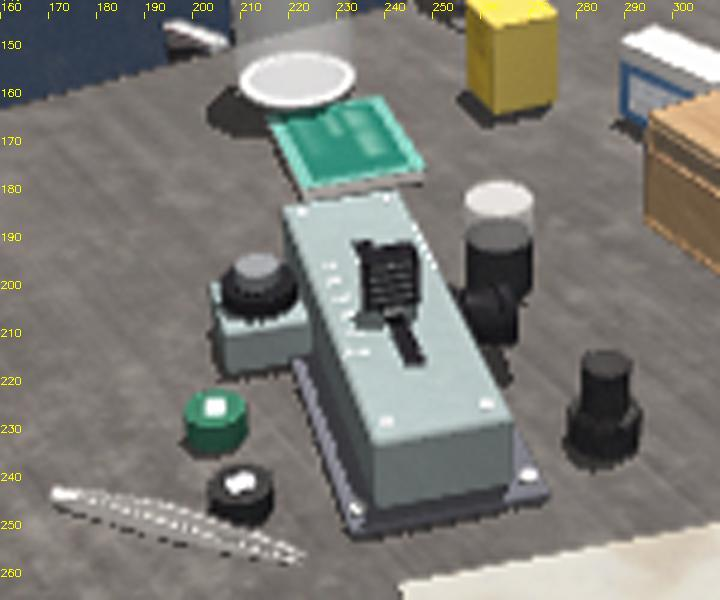

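View pics/side_crop0.png

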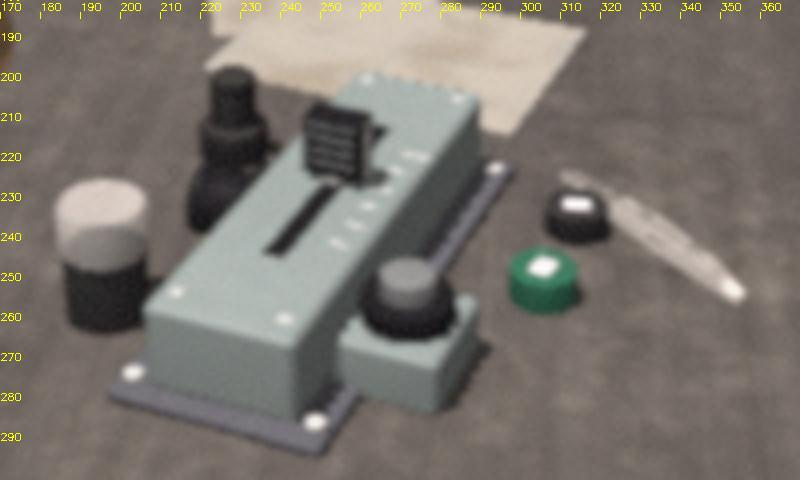

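```bash
cat >> h.py <<'E'
import pickle
from scipy.optimize import least_squares
def proj(im,X):
    c=np.asarray(X)@im['R'].T+im['t']; return np.c_[im['fx']*c[:,0]/c[:,2]+im['cx'],im['fy']*c[:,1]/c[:,2]+im['cy']]
def ray(im,uv,z):
    R=im['R'];o=-R.T@im['t'];d=R.T@np.array([(uv[0]-im['cx'])/im['fx'],(uv[1]-im['cy'])/im['fy'],1]);return o+d*(z-o[2])/d[2]
def ld(n): return pickle.load(open(n+'0.pkl','rb'))
def tri(im1,u1,im2,u2):
    def f(X): return np.r_[proj(im1,[X])[0]-u1,proj(im2,[X])[0]-u2]
    r=least_squares(f,[.4,.1,.05]); return r.x,r.fun
def w(p,X):
    X=np.atleast_2d(X); c,s=np.cos(p[2]),np.sin(p[2]); return np.c_[p[0]+c*X[:,0]-s*X[:,1],p[1]+s*X[:,0]+c*X[:,1],X[:,2]]
E
python3 - <<'E'
from h import *
S=ld('scene');D=ld('side')
T=.046
a=[(-.033,.11,T),(.033,.11,T),(-.033,-.11,T),(.033,-.11,T),(-.047,-.118,0),(.047,-.118,.003)]
ua=np.array([(219.4,183.1),(243.3,180.6),(237.5,231.9),(266.9,227.1),(233.3,251.5),(274.6,242.5)])
b=[(.033,.11,T),(-.033,.11,T),(-.033,-.11,T),(.033,-.11,T),(-.047,.118,0),(.047,.118,.003),(-.047,-.118,.003)]
ub=np.array([(206.3,256.3),(244.5,266.3),(290,204.3),(259.5,198.3),(250.5,293),(197.5,278.8),(298.8,222)])
f=lambda p:np.r_[(proj(S,w(p,a))-ua).ravel(),(proj(D,w(p,b))-ub).ravel()]
r=least_squares(f,[.4,.1,0],loss='soft_l1');print(r.x,f(r.x).reshape(-1,2).round(1).tolist())
p=r.x; pickle.dump(p,open('pose.pkl','wb'))
# lever: top centre along y fit
for n,im in(('scene',S),('side',D)):
    for tr in (0,.016,.032,.048): print(n,tr,proj(im,w(p,[[x,-.04+tr+y,.079] for x in(-.014,.014) for y in(-.007,.007)])).round(1).tolist())
inv=lambda X:(np.array([[np.cos(p[2]),np.sin(p[2])],[-np.sin(p[2]),np.cos(p[2])]])@(X[:2]-p[:2]))
# button
X,e=tri(S,(160+260/4.8,140+264/4.8),D,(170+407/4,180+268/4));print('button',X,inv(X),e)
for nm,uv,z in(('eyep',(285.8,235),0),('can',(263,202),.0),('mount green',(205,232),0),('mount blk',(210,246),0),('tw1',(170,243),0),('tw2',(224,256),0)):
    X=ray(S,uv,z);print(nm,X,inv(X))
E
```

```text
[ 0.54366358  0.07759118 -0.28241303] [[-1.7, -0.8], [-0.8, -2.2], [-0.1, 0.3], [0.5, -0.4], [-0.4, 1.2], [0.1, 1.0], [-0.6, -0.3], [-0.2, -0.5], [1.3, -1.6], [-0.3, -1.9], [0.2, 2.4], [-0.8, 0.2], [-0.3, -0.3]]
scene 0 [[238.5, 202.0], [237.0, 198.8], [250.8, 200.0], [249.2, 196.8]]
scene 0.016 [[236.8, 198.3], [235.4, 195.1], [248.9, 196.3], [247.4, 193.2]]
scene 0.032 [[235.2, 194.7], [233.8, 191.6], [247.1, 192.8], [245.6, 189.7]]
scene 0.048 [[233.7, 191.2], [232.3, 188.2], [245.4, 189.3], [243.9, 186.4]]
side 0 [[270.4, 199.8], [267.5, 203.2], [255.8, 196.9], [252.8, 200.2]]
side 0.016 [[267.1, 203.7], [264.1, 207.3], [252.3, 200.7], [249.2, 204.2]]
side 0.032 [[263.7, 207.8], [260.6, 211.5], [248.7, 204.7], [245.5, 208.3]]
side 0.048 [[260.2, 212.0], [257.0, 215.8], [245.0, 208.8], [241.6, 212.5]]
button [0.50556677 0.13882968 0.04776292] [-0.05365321  0.048196  ] [-0.12965964  0.07393286 -0.08868559 -0.04394939]
eyep [ 0.59612334 -0.03456587  0.        ] [ 0.08163684 -0.09309488]
can [0.62740862 0.10929178 0.        ] [0.07159341 0.05378236]
mount green [0.44690338 0.07632759 0.        ] [-0.09257499 -0.02817808]
mount blk [0.43433914 0.02443938 0.        ] [-0.09018162 -0.08151211]
tw1 [0.36387898 0.08271668 0.        ] [-0.17409092 -0.04517882]
tw2 [ 0.44471893 -0.02169393  0.        ] [-0.06735687 -0.1229253 ]
```

```bash
cat >> h.py <<'E'
from scipy.spatial.transform import Rotation as Ro
def rot(): 
    q=manip.state()['ee_rot']; return Ro.from_quat([q[1],q[2],q[3],q[0]])
def goal(hx,hy,tipz,sgn=1):
    """tool shift/turn so fingertip centre at housing hx,hy, height tipz, tool y = sgn*housing x"""
    p=pickle.load(open('pose.pkl','rb')); s=manip.state(); R=rot()
    X=w(p,[[hx,hy,tipz+.178]])[0]; c,sn=np.cos(p[2]),np.sin(p[2])
    x=np.array([0,0,-1.]);y=sgn*np.array([c,sn,0]);Rg=Ro.from_matrix(np.c_[x,y,np.cross(x,y)])
    sh=R.inv().apply(X-s['position']); tu=np.degrees((R.inv()*Rg).as_rotvec())
    return sh.round(4),tu.round(1)
def st():
    p=pickle.load(open('pose.pkl','rb'));s=manip.state();R=rot()
    tip=s['position']+R.apply([.178,0,0]);c,sn=np.cos(p[2]),np.sin(p[2]);M=np.array([[c,sn],[-sn,c]])
    h=M@(tip[:2]-p[:2]);f=M@s['ft_force'][:2]
    print('t',round(s['t'],2),'tip housing',h.round(4),'z',tip[2].round(4),'F housing',f.round(2),s['ft_force'][2].round(2),'w',round(s['grip_width'],4))
    print('axes',R.as_matrix().round(3).tolist(),'q',s['joint_positions'].round(2))
E
python3 - <<'E'
from h import *
st()
for sg in(1,-1): print(goal(0,.06,.2,sg))
E
```

```text
t 0.15 tip housing [-0.1063 -0.7422] z 0.2259 F housing [-0.67 -0.02] 0.2 w 0.0918
axes [[-0.0, 0.361, -0.932], [0.001, -0.932, -0.361], [-1.0, -0.001, -0.0]] q [ 1.46  0.5  -0.43  1.55  0.22  1.14 -0.21]
(array([ 0.0268, -0.5732, -0.5714]), array([-52.6,  -0. ,   0.1]))
(array([ 0.0268, -0.5732, -0.5714]), array([1.274e+02, 1.000e-01, 1.000e-01]))
```

Request:
{"api": "play_rows", "payload": {
  "deltas": "0 -0.03 -0.03 -8 0 0 -1; 0 -0.065 -0.065 -16 0 0 -1; 0 -0.1 -0.1 -24 0 0 -1; 0 -0.135 -0.135 -32 0 0 -1; 0 -0.17 -0.17 -40 0 0 -1",
  "squeeze": 10
}}

```text
t: 0.65
position: [0.3324, -0.3841, 0.4046]
ee_rot: [-0.362, -0.608, -0.362, 0.608]
ft_force: [1.1, 0.8, -0.2]
grip_width: 0.0565
```

```bash
python3 -c "
from h import *
st();print(goal(0,.075,.2))"
```

```text
t 0.65 tip housing [-0.0743 -0.5023] z 0.2266 F housing [0.8 1.1] -0.21 w 0.0565
axes [[-0.0, 0.879, -0.477], [-0.0, -0.477, -0.879], [-1.0, -0.0, 0.0]] q [ 1.39  0.28 -0.68  1.9   0.2   1.04  0.12]
(array([ 0.0265, -0.0505, -0.5798]), array([-12.3,   0. ,   0. ]))
```

Request:
{"api": "play_rows", "payload": {
  "deltas": "0 -0.004 -0.048 -3 0 0 -1; 0 -0.008 -0.095 -6 0 0 -1; 0 -0.012 -0.14 -9 0 0 -1; 0 -0.016 -0.185 -12.3 0 0 -1; 0 -0.02 -0.23 -12.3 0 0 -1"
}}

```text
t: 1.15
position: [0.4255, -0.1732, 0.4048]
ee_rot: [-0.424, -0.566, -0.423, 0.566]
ft_force: [1.7, -0.1, 0.0]
grip_width: 0.0167
```

```bash
python3 -c "
from h import *
st();print(goal(0,.075,.2))"
```

```text
t 1.15 tip housing [-0.0435 -0.2739] z 0.2268 F housing [1.62 0.37] 0.04 w 0.0167
axes [[0.0, 0.959, -0.283], [-0.001, -0.283, -0.959], [-1.0, 0.0, 0.001]] q [ 1.1   0.21 -0.86  2.    0.19  1.01 -0.13]
(array([ 0.0266,  0.042 , -0.349 ]), array([-0.3,  0. , -0. ]))
```

Request:
{"api": "play_rows", "payload": {
  "deltas": "0 0.008 -0.048 0 0 0 -1; 0 0.016 -0.096 0 0 0 -1; 0 0.024 -0.144 0 0 0 -1; 0 0.033 -0.192 0 0 0 -1; 0 0.042 -0.24 0 0 0 -1"
}}

```text
t: 1.65
position: [0.5343, 0.0448, 0.4046]
ee_rot: [-0.423, -0.567, -0.423, 0.567]
ft_force: [0.5, -0.7, -0.5]
grip_width: 0.0006
```

Request:
{"api": "play_rows", "payload": {
  "deltas": "0.02 0 -0.03 0 0 0 -1; 0.04 0 -0.06 0 0 0 -1; 0.06 0 -0.1 0 0 0 -1; 0.08 0 -0.11 0 0 0 -1; 0.08 0 -0.11 0 0 0 -1"
}}

```text
t: 2.15
position: [0.5637, 0.1508, 0.3219]
ee_rot: [-0.423, -0.564, -0.425, 0.567]
ft_force: [-0.5, -1.8, -0.4]
grip_width: 0.0008
```

```bash
python3 -c "
from h import *
st();print(goal(0,.055,.06))
for n in ('wrist','side','scene'):
    im=snap(n,n+'1.png');pickle.dump(im,open(n+'1.pkl','wb'))
im=cv2.imread('pics/side1.png')[100:300,150:370];cv2.imwrite('pics/side1c.png',cv2.resize(im,None,fx=3,fy=3,interpolation=2))
im=cv2.imread('pics/scene1.png')[90:260,160:330];cv2.imwrite('pics/scene1c.png',cv2.resize(im,None,fx=3.5,fy=3.5,interpolation=2))
"
```

```text
t 2.15 tip housing [-0.0021  0.0757] z 0.1439 F housing [-0.02 -1.87] -0.43 w 0.0008
axes [[-0.005, 0.96, -0.28], [0.001, -0.28, -0.96], [-1.0, -0.005, 0.001]] q [ 0.31  0.58 -0.82  1.78  0.5   1.   -1.  ]
(array([0.0839, 0.0017, 0.0208]), array([-0.1,  0.1,  0.3]))
```

View pics/wrist1.png

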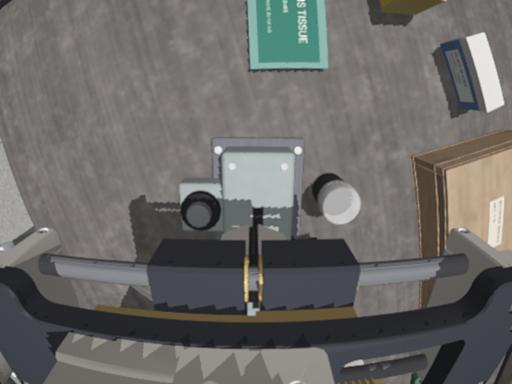

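View pics/side1c.png

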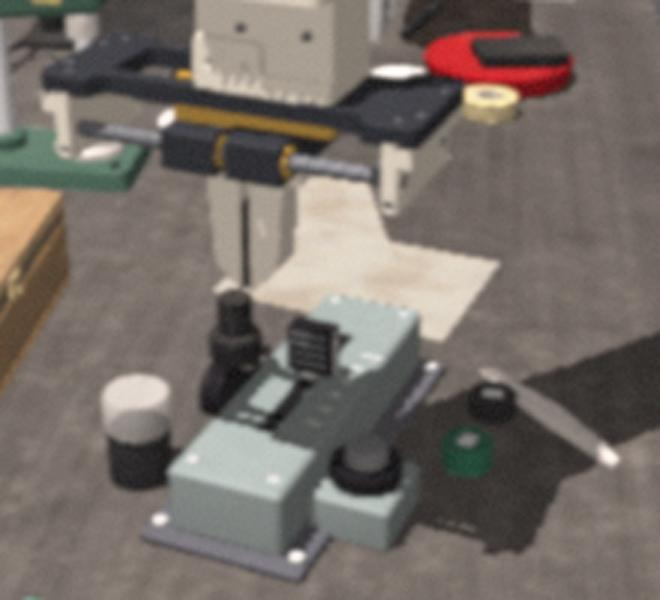

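View pics/scene1c.png

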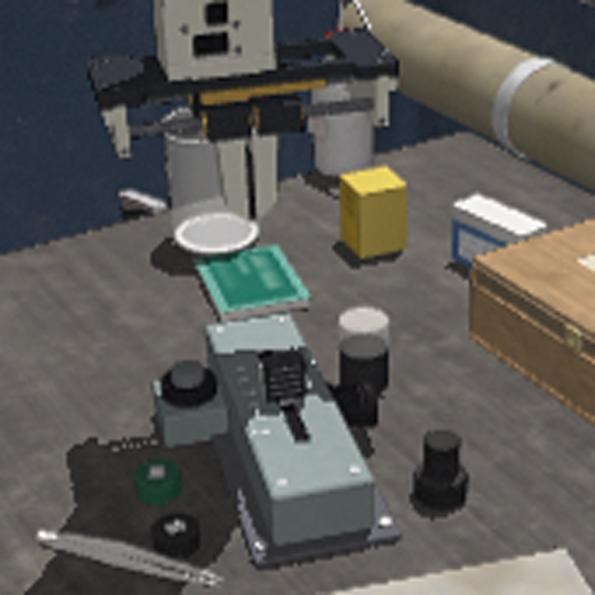

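The closed fingers stand over the slot's far end, about 75 mm from the lever and clear of the can and button. In the scene view the lever sits near click 2. I'll lower behind its +y face.

Request:
{"api": "play_rows", "payload": {
  "deltas": "0.03 0.001 0.005 0 0 0 -1; 0.055 0.002 0.012 0 0 0 -1; 0.075 0.002 0.02 0 0 0 -1; 0.084 0.002 0.025 0 0 0 -1; 0.084 0.002 0.025 0 0 0 -1"
}}

```text
t: 2.8
position: [0.5599, 0.1219, 0.2405]
ee_rot: [-0.422, -0.567, -0.422, 0.568]
ft_force: [-0.5, -0.3, 0.0]
grip_width: 0.0007
```

```bash
python3 -c "
from h import *
st()
for n in ('side','scene'):
    im=snap(n,n+'2.png')
im=cv2.imread('pics/side2.png')[150:300,170:330];cv2.imwrite('pics/side2c.png',cv2.resize(im,None,fx=4,fy=4,interpolation=2))
"
```

```text
t 2.8 tip housing [0.0031 0.0468] z 0.0625 F housing [-0.45 -0.42] 0.01 w 0.0007
axes [[-0.001, 0.958, -0.287], [-0.001, -0.287, -0.958], [-1.0, -0.001, 0.002]] q [ 0.3   0.67 -0.74  1.86  0.6   0.85 -1.04]
```

View pics/side2c.png

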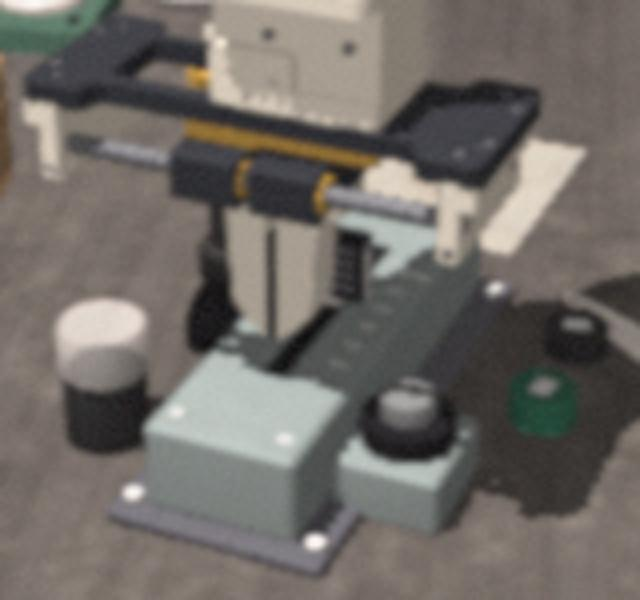

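Fingertips are just above the housing on the lever's +y side. I'll push home in slow steps.

Request:
{"api": "play_rows", "payload": {
  "deltas": "0.002 -0.002 0.008 0 0 0 -1; 0.003 -0.003 0.015 0 0 0 -1; 0.003 -0.003 0.022 0 0 0 -1; 0.003 -0.003 0.028 0 0 0 -1; 0.003 -0.003 0.032 0 0 0 -1"
}}

```text
t: 3.4
position: [0.5478, 0.0934, 0.2378]
ee_rot: [-0.423, -0.567, -0.423, 0.567]
ft_force: [0.2, 0.4, -0.2]
grip_width: 0.0003
```

```bash
python3 -c "
from h import *
st()"
```

```text
t 3.4 tip housing [-0.0004  0.0162] z 0.0598 F housing [0.05 0.39] -0.15 w 0.0003
axes [[0.0, 0.959, -0.285], [-0.0, -0.285, -0.959], [-1.0, 0.0, 0.0]] q [ 0.36  0.65 -0.75  1.9   0.6   0.82 -1.  ]
```

Request:
{"api": "play_rows", "payload": {
  "deltas": "0 0 0.003 0 0 0 -1; 0 0 0.006 0 0 0 -1; 0 0 0.009 0 0 0 -1; 0 0 0.012 0 0 0 -1; 0 0 0.014 0 0 0 -1"
}}

```text
t: 3.9
position: [0.5446, 0.084, 0.2381]
ee_rot: [0.423, 0.568, 0.425, -0.564]
ft_force: [4.4, 10.1, -6.7]
grip_width: 0.0004
```

```bash
python3 -c "
from h import *
st()"
```

```text
t 3.9 tip housing [-0.0006  0.0076] z 0.0601 F housing [ 1.43 10.97] -6.71 w 0.0004
axes [[0.004, 0.96, -0.282], [0.006, -0.282, -0.959], [-1.0, 0.002, -0.007]] q [ 0.38  0.65 -0.75  1.91  0.59  0.81 -0.98]
```

Request:
{"api": "play_rows", "payload": {
  "deltas": "0 0 0.002 0 0 0 -1; 0 0 0.004 0 0 0 -1; 0 0 0.005 0 0 0 -1; 0 0 0.005 0 0 0 -1; 0 0 0.005 0 0 0 -1"
}}

```text
t: 4.4
position: [0.5423, 0.0756, 0.2376]
ee_rot: [-0.423, -0.566, -0.423, 0.567]
ft_force: [0.5, 0.4, -0.0]
grip_width: 0.0007
```

```bash
python3 -c "
from h import *
st()"
```

```text
t 4.4 tip housing [-0.0008 -0.0026] z 0.0596 F housing [0.36 0.55] -0.05 w 0.0007
axes [[-0.001, 0.959, -0.285], [-0.001, -0.285, -0.959], [-1.0, -0.0, 0.001]] q [ 0.39  0.64 -0.75  1.92  0.6   0.81 -0.97]
```

First click toward home felt: force rose to 11 N, then fell to 0.5 N. I'll continue.

Request:
{"api": "play_rows", "payload": {
  "deltas": "0 0 0.003 0 0 0 -1; 0 0 0.006 0 0 0 -1; 0 0 0.009 0 0 0 -1; 0 0 0.012 0 0 0 -1; 0 0 0.012 0 0 0 -1"
}}

```text
t: 4.9
position: [0.5394, 0.0665, 0.2379]
ee_rot: [0.423, 0.568, 0.424, -0.565]
ft_force: [2.1, 5.1, -3.2]
grip_width: 0.0006
```

```bash
python3 -c "
from h import *
st()"
```

```text
t 4.9 tip housing [-0.0009 -0.011 ] z 0.0599 F housing [0.65 5.45] -3.21 w 0.0006
axes [[0.002, 0.959, -0.283], [0.004, -0.283, -0.959], [-1.0, 0.001, -0.005]] q [ 0.41  0.64 -0.75  1.93  0.59  0.8  -0.95]
```

Request:
{"api": "play_rows", "payload": {
  "deltas": "0 0 0.002 0 0 0 -1; 0 0 0.004 0 0 0 -1; 0 0 0.005 0 0 0 -1; 0 0 0.005 0 0 0 -1; 0 0 0.005 0 0 0 -1"
}}

```text
t: 5.4
position: [0.5376, 0.059, 0.2376]
ee_rot: [-0.423, -0.566, -0.423, 0.567]
ft_force: [0.1, 0.4, 0.9]
grip_width: 0.0003
```

```bash
python3 -c "
from h import *
st()"
```

```text
t 5.4 tip housing [-0.0007 -0.0198] z 0.0596 F housing [-0.03  0.42] 0.89 w 0.0003
axes [[-0.0, 0.959, -0.285], [-0.001, -0.285, -0.959], [-1.0, -0.0, 0.001]] q [ 0.43  0.63 -0.75  1.94  0.59  0.81 -0.95]
```

Request:
{"api": "play_rows", "payload": {
  "deltas": "0 0 0.002 0 0 0 -1; 0 0 0.004 0 0 0 -1; 0 0 0.006 0 0 0 -1; 0 0 0.007 0 0 0 -1; 0 0 0.007 0 0 0 -1"
}}

```text
t: 5.9
position: [0.5365, 0.057, 0.238]
ee_rot: [0.423, 0.569, 0.425, -0.563]
ft_force: [4.7, 11.5, -8.5]
grip_width: 0.0001
```

```bash
python3 -c "
from h import *
st()"
```

```text
t 5.9 tip housing [-0.0008 -0.0202] z 0.06 F housing [ 1.31 12.4 ] -8.53 w 0.0001
axes [[0.004, 0.96, -0.281], [0.008, -0.281, -0.96], [-1.0, 0.002, -0.009]] q [ 0.44  0.63 -0.76  1.94  0.59  0.8  -0.93]
```

Request:
{"api": "play_rows", "payload": {
  "deltas": "0 0 0.002 0 0 0 -1; 0 0 0.004 0 0 0 -1; 0 0 0.006 0 0 0 -1; 0 0 0.006 0 0 0 -1; 0 0 0.006 0 0 0 -1"
}}

```text
t: 6.4
position: [0.5357, 0.0554, 0.2382]
ee_rot: [0.422, 0.571, 0.428, -0.559]
ft_force: [8.9, 23.2, -17.3]
grip_width: 0.0008
```

```bash
python3 -c "
from h import *
st()
im=snap('scene','scene3.png');im=snap('side','side3.png')
im=cv2.imread('pics/scene3.png')[140:260,180:300];cv2.imwrite('pics/scene3c.png',cv2.resize(im,None,fx=4.8,fy=4.8,interpolation=2))
im=cv2.imread('pics/side3.png')[150:300,170:330];cv2.imwrite('pics/side3c.png',cv2.resize(im,None,fx=4,fy=4,interpolation=2))
"
```

```text
t 6.4 tip housing [-0.0008 -0.0204] z 0.0603 F housing [ 2.12 24.73] -17.26 w 0.0008
axes [[0.009, 0.961, -0.278], [0.016, -0.278, -0.961], [-1.0, 0.004, -0.017]] q [ 0.45  0.63 -0.76  1.95  0.59  0.79 -0.92]
```

View pics/scene3c.png

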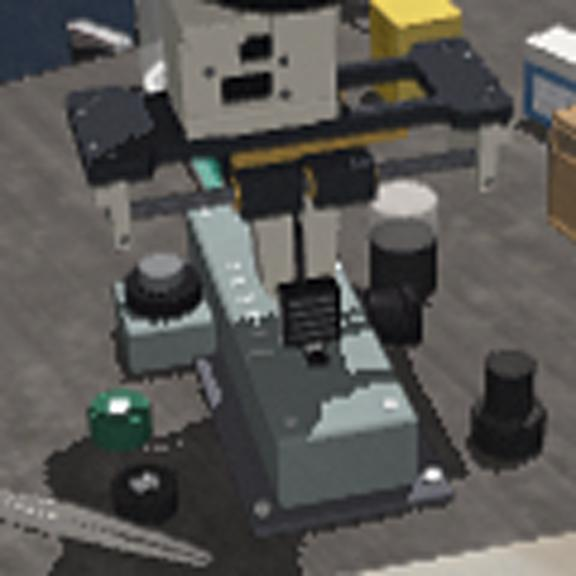

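View pics/side3c.png

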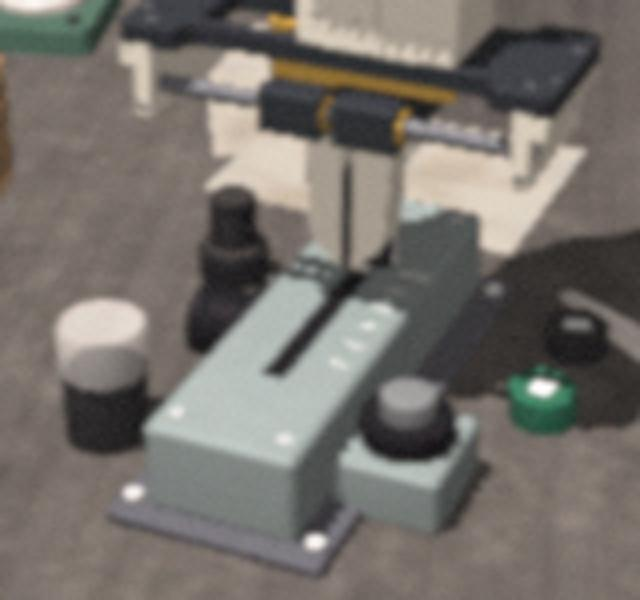

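Firm stop: 25 N and the tip doesn't move from -0.0204. The lever stands at the long index line in the scene view (lever at 310,310), so it is home. I'll back off, rise and cross over to the other side.

Request:
{"api": "play_rows", "payload": {
  "deltas": "0 0 -0.012 0 0 0 -1; 0 0 -0.024 0 0 0 -1; -0.01 0 -0.03 0 0 0 -1; -0.035 0 -0.03 0 0 0 -1; -0.055 0 -0.03 0 0 0 -1"
}}

```text
t: 7.0
position: [0.5426, 0.0761, 0.2942]
ee_rot: [-0.423, -0.566, -0.423, 0.567]
ft_force: [0.2, -0.1, 0.2]
grip_width: 0.0003
```

Request:
{"api": "play_rows", "payload": {
  "deltas": "-0.002 0 0 0 0 0 -1; -0.002 0 0.02 0 0 0 -1; -0.002 0 0.05 0 0 0 -1; -0.002 0 0.08 0 0 0 -1; -0.002 0 0.08 0 0 0 -1"
}}

```text
t: 7.5
position: [0.5185, -0.0058, 0.2938]
ee_rot: [-0.422, -0.566, -0.421, 0.57]
ft_force: [-0.5, -0.2, 0.0]
grip_width: 0.0002
```

```bash
python3 -c "
from h import *
st();print(goal(0,-.085,.059))"
```

```text
t 7.5 tip housing [-0.0012 -0.088 ] z 0.1158 F housing [-0.38 -0.36] 0.03 w 0.0002
axes [[-0.003, 0.957, -0.291], [-0.004, -0.291, -0.957], [-1.0, -0.002, 0.005]] q [ 0.62  0.52 -0.82  1.96  0.5   0.88 -0.76]
(array([ 0.0568,  0.001 , -0.0024]), array([-0.7,  0.3,  0.1]))
```

Request:
{"api": "play_rows", "payload": {
  "deltas": "0.015 0.001 0 0 0 0 -1; 0.03 0.001 0 0 0 0 -1; 0.045 0.001 0 0 0 0 -1; 0.057 0.001 0 0 0 0 -1; 0.057 0.001 0 0 0 0 -1"
}}

```text
t: 8.0
position: [0.5197, -0.0001, 0.2353]
ee_rot: [-0.422, -0.565, -0.425, 0.567]
ft_force: [-0.6, -0.5, -0.3]
grip_width: 0.0003
```

Request:
{"api": "play_rows", "payload": {
  "deltas": "0 0 -0.004 0 0 0 -1; 0 0 -0.008 0 0 0 -1; 0 0 -0.012 0 0 0 -1; 0 0 -0.016 0 0 0 -1; 0 0 -0.02 0 0 0 -1"
}}

```text
t: 8.5
position: [0.5267, 0.0187, 0.2381]
ee_rot: [0.423, 0.567, 0.423, -0.566]
ft_force: [0.5, 0.0, -0.6]
grip_width: 0.0003
```

```bash
python3 -c "
from h import *
st()
im=snap('scene','scene4.png');im=snap('side','side4.png')
im=cv2.imread('pics/scene4.png')[140:260,180:300];cv2.imwrite('pics/scene4c.png',cv2.resize(im,None,fx=4.8,fy=4.8,interpolation=2))
im=cv2.imread('pics/side4.png')[150:300,170:330];cv2.imwrite('pics/side4c.png',cv2.resize(im,None,fx=4,fy=4,interpolation=2))
"
```

```text
t 8.5 tip housing [ 0.0003 -0.0612] z 0.0601 F housing [0.46 0.14] -0.63 w 0.0003
axes [[0.001, 0.959, -0.284], [-0.0, -0.284, -0.959], [-1.0, 0.001, -0.0]] q [ 0.51  0.61 -0.75  1.97  0.59  0.79 -0.87]
```

View pics/side4c.png

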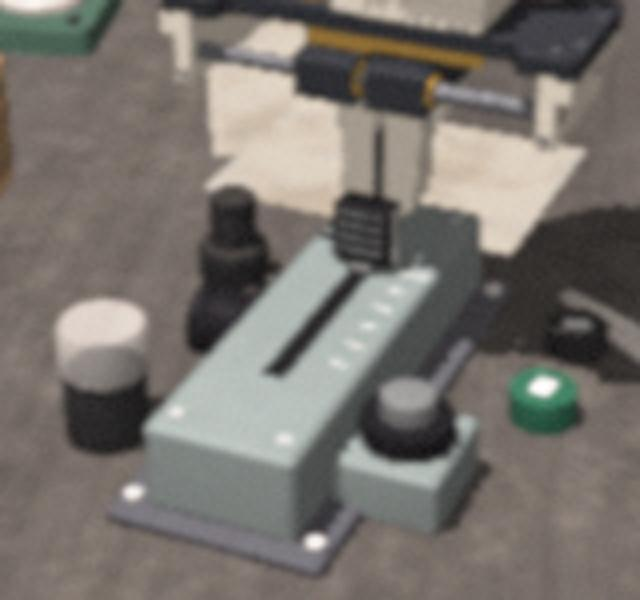

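The lever is home against the long line, and the fingers are just behind its -y face. I'll push out in small steps.

Request:
{"api": "play_rows", "payload": {
  "deltas": "0 0 -0.002 0 0 0 -1; 0 0 -0.004 0 0 0 -1; 0 0 -0.006 0 0 0 -1; 0 0 -0.006 0 0 0 -1; 0 0 -0.006 0 0 0 -1"
}}

```text
t: 9.1
position: [0.5281, 0.024, 0.2377]
ee_rot: [-0.423, -0.567, -0.423, 0.567]
ft_force: [1.2, -1.0, 0.1]
grip_width: 0.0004
```

```bash
python3 -c "
from h import *
st()"
```

```text
t 9.1 tip housing [-0.     -0.0558] z 0.0597 F housing [ 1.4  -0.66] 0.14 w 0.0004
axes [[-0.0, 0.959, -0.284], [-0.0, -0.284, -0.959], [-1.0, -0.0, 0.0]] q [ 0.5   0.61 -0.75  1.97  0.59  0.79 -0.88]
```

Request:
{"api": "play_rows", "payload": {
  "deltas": "0 0 -0.001 0 0 0 -1; 0 0 -0.002 0 0 0 -1; 0 0 -0.003 0 0 0 -1; 0 0 -0.004 0 0 0 -1; 0 0 -0.004 0 0 0 -1"
}}

```text
t: 9.6
position: [0.5289, 0.0262, 0.2377]
ee_rot: [-0.423, -0.566, -0.422, 0.568]
ft_force: [-3.4, -6.2, 5.0]
grip_width: 0.0003
```

```bash
python3 -c "
from h import *
st()"
```

```text
t 9.6 tip housing [-0.     -0.0541] z 0.0597 F housing [-1.56 -6.86] 5.03 w 0.0003
axes [[-0.002, 0.958, -0.286], [-0.003, -0.286, -0.958], [-1.0, -0.001, 0.004]] q [ 0.49  0.62 -0.75  1.96  0.59  0.79 -0.89]
```

Request:
{"api": "play_rows", "payload": {
  "deltas": "0 0 -0.001 0 0 0 -1; 0 0 -0.002 0 0 0 -1; 0 0 -0.003 0 0 0 -1; 0 0 -0.004 0 0 0 -1; 0 0 -0.004 0 0 0 -1"
}}

```text
t: 10.1
position: [0.5299, 0.0294, 0.2376]
ee_rot: [-0.423, -0.565, -0.422, 0.569]
ft_force: [-4.0, -7.9, 5.5]
grip_width: 0.0004
```

```bash
python3 -c "
from h import *
st()"
```

```text
t 10.1 tip housing [ 0.    -0.051] z 0.0596 F housing [-1.63 -8.72] 5.54 w 0.0004
axes [[-0.002, 0.958, -0.286], [-0.004, -0.286, -0.958], [-1.0, -0.001, 0.005]] q [ 0.48  0.62 -0.75  1.96  0.59  0.8  -0.9 ]
```

Request:
{"api": "play_rows", "payload": {
  "deltas": "0 0 -0.001 0 0 0 -1; 0 0 -0.002 0 0 0 -1; 0 0 -0.003 0 0 0 -1; 0 0 -0.003 0 0 0 -1; 0 0 -0.003 0 0 0 -1"
}}

```text
t: 10.6
position: [0.5314, 0.0354, 0.2378]
ee_rot: [0.423, 0.567, 0.423, -0.566]
ft_force: [0.0, 0.2, -0.3]
grip_width: 0.0006
```

```bash
python3 -c "
from h import *
st()"
```

```text
t 10.6 tip housing [ 0.0001 -0.0437] z 0.0598 F housing [-0.01  0.18] -0.33 w 0.0006
axes [[0.001, 0.959, -0.284], [0.001, -0.284, -0.959], [-1.0, 0.0, -0.002]] q [ 0.47  0.62 -0.75  1.96  0.59  0.79 -0.9 ]
```

Click 1 felt (8.7 N, then 0.2 N). On to click 2.

Request:
{"api": "play_rows", "payload": {
  "deltas": "0 0 -0.002 0 0 0 -1; 0 0 -0.004 0 0 0 -1; 0 0 -0.006 0 0 0 -1; 0 0 -0.008 0 0 0 -1; 0 0 -0.01 0 0 0 -1"
}}

```text
t: 11.1
position: [0.5337, 0.0422, 0.2376]
ee_rot: [-0.423, -0.565, -0.422, 0.569]
ft_force: [-3.5, -9.5, 6.4]
grip_width: 0.0003
```

```bash
python3 -c "
from h import *
st()"
```

```text
t 11.1 tip housing [ 0.0001 -0.0377] z 0.0596 F housing [ -0.74 -10.12] 6.36 w 0.0003
axes [[-0.002, 0.958, -0.286], [-0.004, -0.286, -0.958], [-1.0, -0.001, 0.005]] q [ 0.46  0.62 -0.75  1.95  0.59  0.8  -0.92]
```

Request:
{"api": "play_rows", "payload": {
  "deltas": "0 0 -0.001 0 0 0 -1; 0 0 -0.002 0 0 0 -1; 0 0 -0.003 0 0 0 -1; 0 0 -0.004 0 0 0 -1; 0 0 -0.004 0 0 0 -1"
}}

```text
t: 11.6
position: [0.5348, 0.0461, 0.2376]
ee_rot: [-0.423, -0.566, -0.422, 0.568]
ft_force: [-2.3, -6.6, 3.1]
grip_width: 0.0005
```

```bash
python3 -c "
from h import *
st()"
```

```text
t 11.6 tip housing [ 0.0001 -0.0335] z 0.0596 F housing [-0.36 -7.02] 3.07 w 0.0005
axes [[-0.002, 0.958, -0.286], [-0.004, -0.286, -0.958], [-1.0, -0.001, 0.004]] q [ 0.45  0.63 -0.75  1.95  0.59  0.8  -0.92]
```

Request:
{"api": "play_rows", "payload": {
  "deltas": "0 0 -0.001 0 0 0 -1; 0 0 -0.002 0 0 0 -1; 0 0 -0.003 0 0 0 -1; 0 0 -0.003 0 0 0 -1; 0 0 -0.003 0 0 0 -1"
}}

```text
t: 12.1
position: [0.5362, 0.0516, 0.2378]
ee_rot: [0.423, 0.567, 0.423, -0.566]
ft_force: [-0.3, 0.1, -0.3]
grip_width: 0.0008
```

```bash
python3 -c "
from h import *
st()"
```

```text
t 12.1 tip housing [ 0.0001 -0.0268] z 0.0598 F housing [-0.28 -0.  ] -0.32 w 0.0008
axes [[0.001, 0.959, -0.283], [0.001, -0.283, -0.959], [-1.0, 0.0, -0.001]] q [ 0.44  0.63 -0.75  1.94  0.59  0.8  -0.93]
```

Click 2 felt. The third click should come with the tip near -0.015; I'll go gently.

Request:
{"api": "play_rows", "payload": {
  "deltas": "0 0 -0.002 0 0 0 -1; 0 0 -0.004 0 0 0 -1; 0 0 -0.006 0 0 0 -1; 0 0 -0.008 0 0 0 -1; 0 0 -0.01 0 0 0 -1"
}}

```text
t: 12.6
position: [0.5385, 0.0581, 0.2375]
ee_rot: [-0.423, -0.565, -0.422, 0.569]
ft_force: [-3.3, -8.7, 6.8]
grip_width: 0.0007
```

```bash
python3 -c "
from h import *
st()"
```

```text
t 12.6 tip housing [ 0.0002 -0.0211] z 0.0595 F housing [-0.75 -9.27] 6.81 w 0.0007
axes [[-0.003, 0.958, -0.286], [-0.005, -0.286, -0.958], [-1.0, -0.001, 0.006]] q [ 0.42  0.63 -0.75  1.93  0.59  0.81 -0.94]
```

Request:
{"api": "play_rows", "payload": {
  "deltas": "0 0 -0.001 0 0 0 -1; 0 0 -0.002 0 0 0 -1; 0 0 -0.003 0 0 0 -1; 0 0 -0.003 0 0 0 -1; 0 0 -0.003 0 0 0 -1"
}}

```text
t: 13.1
position: [0.5394, 0.0616, 0.2375]
ee_rot: [-0.423, -0.566, -0.422, 0.568]
ft_force: [-2.5, -4.3, 2.3]
grip_width: -0.0
```

```bash
python3 -c "
from h import *
st()"
```

```text
t 13.1 tip housing [ 0.0002 -0.0172] z 0.0595 F housing [-1.19 -4.8 ] 2.32 w -0.0
axes [[-0.002, 0.958, -0.286], [-0.003, -0.286, -0.958], [-1.0, -0.001, 0.004]] q [ 0.42  0.63 -0.75  1.93  0.59  0.81 -0.95]
```

Request:
{"api": "play_rows", "payload": {
  "deltas": "0 0 -0.001 0 0 0 -1; 0 0 -0.002 0 0 0 -1; 0 0 -0.003 0 0 0 -1; 0 0 -0.003 0 0 0 -1; 0 0 -0.003 0 0 0 -1"
}}

```text
t: 13.6
position: [0.5407, 0.067, 0.2378]
ee_rot: [0.423, 0.567, 0.423, -0.566]
ft_force: [-0.3, 0.5, -0.7]
grip_width: 0.0007
```

```bash
python3 -c "
from h import *
st()"
```

```text
t 13.6 tip housing [ 0.0002 -0.0108] z 0.0598 F housing [-0.48  0.42] -0.67 w 0.0007
axes [[0.001, 0.959, -0.283], [0.001, -0.283, -0.959], [-1.0, 0.0, -0.001]] q [ 0.41  0.64 -0.75  1.93  0.59  0.81 -0.95]
```

Third click felt. I'll back off, rise and check the lever.

Request:
{"api": "play_rows", "payload": {
  "deltas": "0 0 0.01 0 0 0 -1; 0 0 0.02 0 0 0 -1; -0.02 0 0.03 0 0 0 -1; -0.05 0 0.04 0 0 0 -1; -0.08 0 0.04 0 0 0 -1"
}}

```text
t: 14.1
position: [0.5284, 0.0251, 0.3178]
ee_rot: [-0.422, -0.566, -0.422, 0.568]
ft_force: [0.4, -0.1, 0.0]
grip_width: 0.0006
```

Request:
{"api": "play_rows", "payload": {
  "deltas": "-0.02 -0.02 0 0 0 0 -1; -0.02 -0.04 0 0 0 0 -1; -0.02 -0.055 -0.03 0 0 0 -1; -0.02 -0.058 -0.06 0 0 0 -1; -0.02 -0.058 -0.098 0 0 0 -1"
}}

```text
t: 14.6
position: [0.5011, 0.1368, 0.3377]
ee_rot: [-0.423, -0.567, -0.421, 0.568]
ft_force: [1.0, 0.3, 0.7]
grip_width: 0.0001
```

```bash
python3 -c "
from h import *
st();print(goal(-.058,.048,.06))
for n in ('scene','side','wrist'): pickle.dump(snap(n,n+'5.png'),open(n+'5.pkl','wb'))
im=cv2.imread('pics/scene5.png')[120:260,180:320];cv2.imwrite('pics/scene5c.png',cv2.resize(im,None,fx=4.2,fy=4.2,interpolation=2))
im=cv2.imread('pics/side5.png')[150:300,170:330];cv2.imwrite('pics/side5c.png',cv2.resize(im,None,fx=4,fy=4,interpolation=2))
"
```

```text
t 14.6 tip housing [-0.0572  0.0446] z 0.1597 F housing [0.88 0.57] 0.7 w 0.0001
axes [[-0.0, 0.958, -0.287], [-0.003, -0.287, -0.958], [-1.0, 0.001, 0.003]] q [ 0.4   0.46 -0.89  1.93  0.44  0.96 -1.  ]
(array([ 0.0997, -0.0007, -0.0032]), array([-0.5,  0.2, -0. ]))
```

View pics/side5c.png

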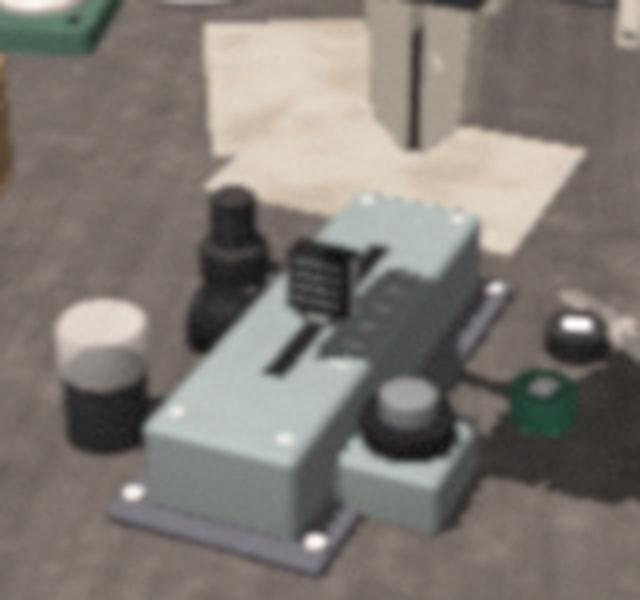

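View pics/scene5c.png

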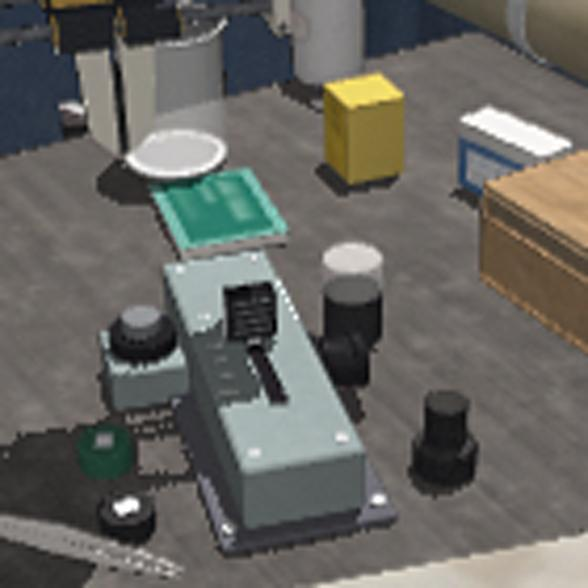

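The lever top is now at about (250,211) px in the side view, which matches the 0.048 prediction, and the bystanders haven't moved. Now the button.

Request:
{"api": "play_rows", "payload": {
  "deltas": "0.025 0 -0.002 0 0 0 -1; 0.05 0.001 -0.003 0 0 0 -1; 0.075 0.001 -0.003 0 0 0 -1; 0.092 0.001 -0.003 0 0 0 -1; 0.092 0.001 -0.003 0 0 0 -1"
}}

```text
t: 15.25
position: [0.5022, 0.139, 0.2435]
ee_rot: [-0.422, -0.565, -0.423, 0.569]
ft_force: [-0.3, 0.4, -0.6]
grip_width: 0.0006
```

```bash
python3 -c "
from h import *
st()
for n in ('scene','side','wrist'): snap(n,n+'6.png')
im=cv2.imread('pics/scene6.png')[120:260,180:320];cv2.imwrite('pics/scene6c.png',cv2.resize(im,None,fx=4.2,fy=4.2,interpolation=2))
im=cv2.imread('pics/side6.png')[150:300,190:350];cv2.imwrite('pics/side6c.png',cv2.resize(im,None,fx=4,fy=4,interpolation=2))
"
```

```text
t 15.25 tip housing [-0.0576  0.0469] z 0.0655 F housing [-0.42  0.25] -0.65 w 0.0006
axes [[-0.005, 0.958, -0.286], [-0.002, -0.286, -0.958], [-1.0, -0.004, 0.003]] q [ 0.3   0.6  -0.78  1.98  0.59  0.8  -1.11]
```

View pics/side6c.png

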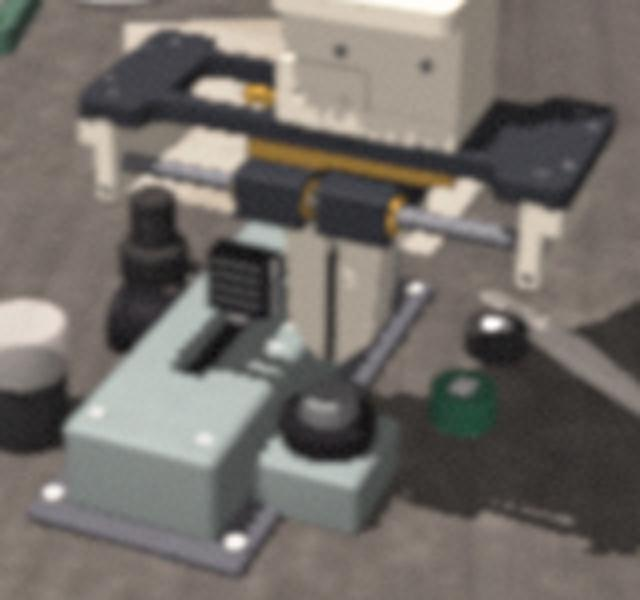

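View pics/scene6c.png

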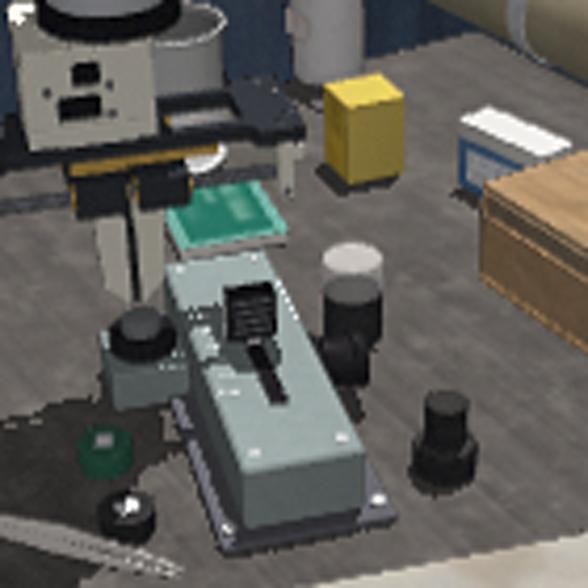

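```bash
python3 -c "
from h import *
S,D=ld('scene'),ld('side')
X=np.array([.5022,.139,.0655]);p=pickle.load(open('pose.pkl','rb'));c,s=np.cos(p[2]),np.sin(p[2]);hy=np.array([-s,c,0])
for k in(-.0095,0,.0095): print(k,((proj(S,[X+k*hy])-[180,120])*4.2).round(),((proj(D,[X+k*hy])-[190,150])*4).round())
for z in(.046,.05,.054):
  B=np.array([.5056,.1388,z]);print(z,((proj(S,[B])-[180,120])*4.2).round(),((proj(D,[B])-[190,150])*4).round())
"
```

```text
-0.0095 [[138. 299.]] [[344. 339.]]
0 [[135. 291.]] [[336. 351.]]
0.0095 [[132. 282.]] [[327. 363.]]
0.046 [[143. 318.]] [[326. 391.]]
0.05 [[143. 312.]] [[327. 383.]]
0.054 [[142. 306.]] [[327. 375.]]
```

Tip and button projections agree: the button top is at z ≈ 0.047, about 18 mm below the tip. I'll press slowly.

Request:
{"api": "play_rows", "payload": {
  "deltas": "0.003 0 -0.001 0 0 0 -1; 0.006 0 -0.001 0 0 0 -1; 0.009 0 -0.001 0 0 0 -1; 0.012 0 -0.001 0 0 0 -1; 0.014 0 -0.001 0 0 0 -1"
}}

```text
t: 15.9
position: [0.5035, 0.1419, 0.2315]
ee_rot: [-0.423, -0.567, -0.423, 0.567]
ft_force: [-0.9, 0.8, -0.4]
grip_width: 0.0005
```

```bash
python3 -c "
from h import *
st()"
```

```text
t 15.9 tip housing [-0.0565  0.0505] z 0.0535 F housing [-1.04  0.51] -0.45 w 0.0005
axes [[-0.0, 0.959, -0.284], [-0.0, -0.284, -0.959], [-1.0, -0.0, 0.0]] q [ 0.28  0.62 -0.76  1.98  0.61  0.78 -1.13]
```

Request:
{"api": "play_rows", "payload": {
  "deltas": "0.001 0 0 0 0 0 -1; 0.002 0 0 0 0 0 -1; 0.003 0 0 0 0 0 -1; 0.004 0 0 0 0 0 -1; 0.004 0 0 0 0 0 -1"
}}

```text
t: 16.4
position: [0.5036, 0.1419, 0.2276]
ee_rot: [-0.423, -0.567, -0.423, 0.567]
ft_force: [-0.7, -0.8, 0.5]
grip_width: 0.0005
```

```bash
python3 -c "
from h import *
st()"
```

```text
t 16.4 tip housing [-0.0564  0.0506] z 0.0496 F housing [-0.46 -0.94] 0.53 w 0.0005
axes [[-0.0, 0.959, -0.284], [-0.0, -0.284, -0.959], [-1.0, -0.0, 0.0]] q [ 0.27  0.63 -0.76  1.98  0.62  0.77 -1.14]
```

Request:
{"api": "play_rows", "payload": {
  "deltas": "0.001 0 0.001 0 0 0 -1; 0.002 0 0.002 0 0 0 -1; 0.003 0 0.002 0 0 0 -1; 0.004 0 0.002 0 0 0 -1; 0.004 0 0.002 0 0 0 -1"
}}

```text
t: 16.9
position: [0.5032, 0.1401, 0.2238]
ee_rot: [0.423, 0.567, 0.423, -0.566]
ft_force: [-0.1, 0.4, 2.8]
grip_width: 0.0003
```

```bash
python3 -c "
from h import *
st()"
```

```text
t 16.9 tip housing [-0.0563  0.0488] z 0.0458 F housing [-0.16  0.34] 2.8 w 0.0003
axes [[0.0, 0.959, -0.284], [0.0, -0.284, -0.959], [-1.0, 0.0, -0.0]] q [ 0.27  0.63 -0.75  1.99  0.62  0.76 -1.14]
```

Request:
{"api": "play_rows", "payload": {
  "deltas": "0.001 0 0 0 0 0 -1; 0.002 0 0 0 0 0 -1; 0.003 0 0 0 0 0 -1; 0.004 0 0 0 0 0 -1; 0.004 0 0 0 0 0 -1"
}}

```text
t: 17.4
position: [0.5032, 0.1402, 0.2202]
ee_rot: [0.423, 0.567, 0.423, -0.567]
ft_force: [-2.0, 0.4, 9.0]
grip_width: 0.0002
```

```bash
python3 -c "
from h import *
st()"
```

```text
t 17.4 tip housing [-0.0563  0.0488] z 0.0422 F housing [-2.04 -0.18] 9.04 w 0.0002
axes [[0.0, 0.959, -0.284], [-0.0, -0.284, -0.959], [-1.0, 0.001, 0.0]] q [ 0.27  0.64 -0.75  1.99  0.63  0.76 -1.14]
```

Request:
{"api": "play_rows", "payload": {
  "deltas": "0.001 0 0 0 0 0 -1; 0.002 0 0 0 0 0 -1; 0.003 0 0 0 0 0 -1; 0.003 0 0 0 0 0 -1; 0.003 0 0 0 0 0 -1"
}}

```text
t: 17.9
position: [0.5031, 0.1406, 0.2197]
ee_rot: [-0.424, -0.566, -0.422, 0.567]
ft_force: [-9.2, -3.8, 36.2]
grip_width: 0.0005
```

```bash
python3 -c "
from h import *
st()
for n in ('scene','side'): snap(n,n+'7.png')
im=cv2.imread('pics/scene7.png')[120:260,180:320];cv2.imwrite('pics/scene7c.png',cv2.resize(im,None,fx=4.2,fy=4.2,interpolation=2))
im=cv2.imread('pics/side7.png')[150:300,190:350];cv2.imwrite('pics/side7c.png',cv2.resize(im,None,fx=4,fy=4,interpolation=2))
"
```

```text
t 17.9 tip housing [-0.0561  0.0489] z 0.0417 F housing [-7.78 -6.17] 36.22 w 0.0005
axes [[0.002, 0.959, -0.284], [-0.003, -0.284, -0.959], [-1.0, 0.002, 0.002]] q [ 0.26  0.64 -0.74  1.99  0.63  0.76 -1.15]
```

View pics/side7c.png

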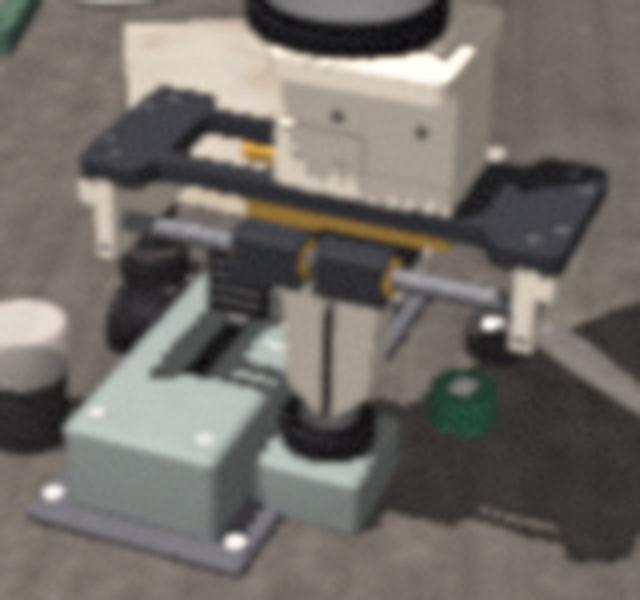

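View pics/scene7c.png

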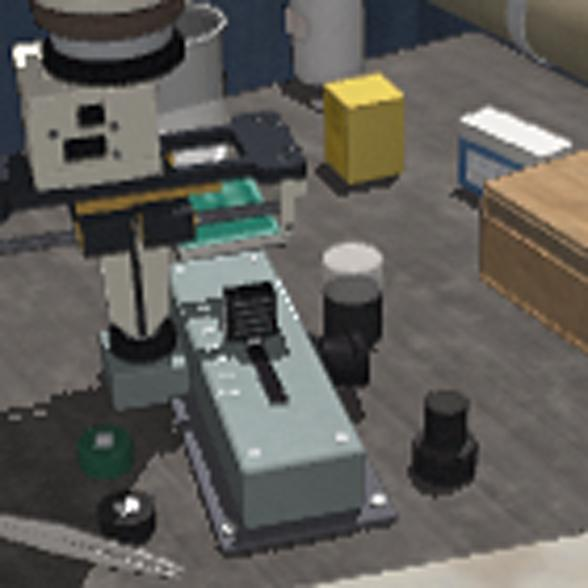

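Hard stop at z = 0.0417 with 36 N. I'll release in steps and read force against height, to check that the button went fully down and that this isn't contact with the collar.

Request:
{"api": "play_rows", "payload": {
  "deltas": "-0.003 0 0 0 0 0 -1; -0.003 0 0 0 0 0 -1; -0.003 0 0 0 0 0 -1; -0.003 0 0 0 0 0 -1; -0.003 0 0 0 0 0 -1"
}}

```text
t: 18.5
position: [0.5032, 0.1402, 0.2202]
ee_rot: [0.423, 0.567, 0.423, -0.566]
ft_force: [-1.4, -0.2, 8.6]
grip_width: 0.0004
```

Request:
{"api": "play_rows", "payload": {
  "deltas": "-0.001 0 0 0 0 0 -1; -0.001 0 0 0 0 0 -1; -0.001 0 0 0 0 0 -1; -0.001 0 0 0 0 0 -1; -0.001 0 0 0 0 0 -1"
}}

```text
t: 19.0
position: [0.5032, 0.1401, 0.2208]
ee_rot: [0.423, 0.567, 0.423, -0.566]
ft_force: [0.9, 0.5, 3.7]
grip_width: 0.0002
```

Request:
{"api": "play_rows", "payload": {
  "deltas": "-0.002 0 0 0 0 0 -1; -0.002 0 0 0 0 0 -1; -0.002 0 0 0 0 0 -1; -0.002 0 0 0 0 0 -1; -0.002 0 0 0 0 0 -1"
}}

```text
t: 19.5
position: [0.5031, 0.14, 0.2228]
ee_rot: [0.423, 0.567, 0.423, -0.566]
ft_force: [0.9, 0.7, 4.2]
grip_width: 0.0002
```

Request:
{"api": "play_rows", "payload": {
  "deltas": "-0.002 0 0 0 0 0 -1; -0.002 0 0 0 0 0 -1; -0.002 0 0 0 0 0 -1; -0.002 0 0 0 0 0 -1; -0.002 0 0 0 0 0 -1"
}}

```text
t: 20.0
position: [0.503, 0.1399, 0.2247]
ee_rot: [-0.423, -0.567, -0.423, 0.567]
ft_force: [1.5, 1.7, 1.9]
grip_width: 0.0005
```

The spring falls off at about 0.8 N/mm, from the stop at TCP z ≈ 0.2207 to zero at ≈ 0.2268. That is about 6 mm, so the button went fully down. I'll retreat.

Request:
{"api": "play_rows", "payload": {
  "deltas": "-0.01 0 0 0 0 0 -1; -0.02 0 0 0 0 0 -1; -0.04 0 0 0 0 0 -1; -0.07 0 0 0 0 0 -1; -0.1 0 0 0 0 0 -1"
}}

```text
t: 20.5
position: [0.5024, 0.1398, 0.3259]
ee_rot: [-0.423, -0.566, -0.423, 0.567]
ft_force: [0.7, 0.2, -0.3]
grip_width: 0.0006
```

Request:
{"api": "play_rows", "payload": {
  "deltas": "-0.03 0 0 0 0 0 -1; -0.04 0 0 0 0 0 -1; -0.04 0 0 0 0 0 -1; -0.04 0 0 0 0 0 -1; -0.04 0 0 0 0 0 -1"
}}

```text
t: 21.0
position: [0.5024, 0.1395, 0.3634]
ee_rot: [-0.423, -0.566, -0.423, 0.567]
ft_force: [-0.2, 0.5, -0.4]
grip_width: 0.0009
```

```bash
python3 -c "
from h import *
st()
for n in ('scene','side'): snap(n,n+'8.png')
a=cv2.imread('pics/scene8.png')[140:260,180:300];b=cv2.imread('pics/side8.png')[190:310,200:350]
cv2.imwrite('pics/c8.png',np.hstack([cv2.resize(a,(400,400),interpolation=2),cv2.resize(b,(400,400),interpolation=2)]))
"
```

```text
t 21.0 tip housing [-0.0573  0.0478] z 0.1854 F housing [-0.35  0.41] -0.43 w 0.0009
axes [[-0.002, 0.959, -0.284], [-0.001, -0.284, -0.959], [-1.0, -0.002, 0.001]] q [ 0.42  0.44 -0.92  1.9   0.41  1.01 -0.97]
```

View pics/c8.png

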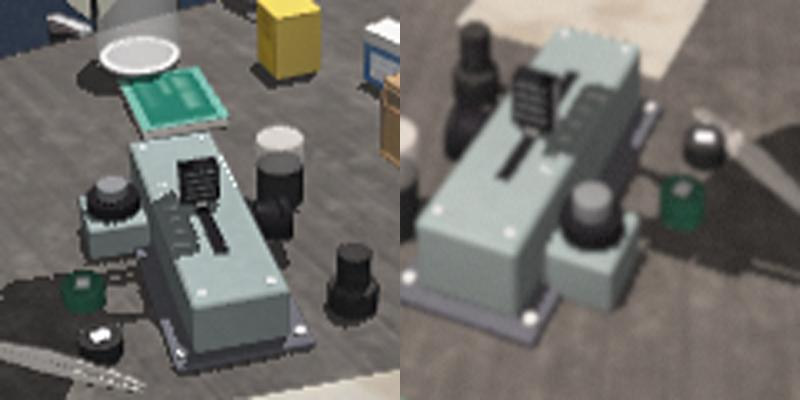

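The last picture shows the lever unchanged in the third click, at (198,182) in the left half. The button is up at (595,200), and the bystanders are where they were. I'm handing in.

```bash
python3 -c "
from h import *
print(order.sign_off())"
```

```text
the job is handed in; nothing more can be done
None
```

The job is handed in: the lever went home, then out to the third click, and the shutter was pressed once after that. The robot clock read 21 s, and no verdict was reported.

- **Home:** with the closed fingertips I pushed the lever back through two clicks to a firm stop. At 25 N it moved no further, and the pictures showed it at the long index line.
- **Third click:** from the -y face I pushed out through three separate clicks. Each took about 9–10 N and then dropped to nearly nothing. The pictures put the lever at about 0.048 m, and it still looked unchanged after the shutter press.
- **Shutter:** I pressed the button to a hard stop at 36 N. Force against height on the way up fits a travel of about 6 mm. It is up again in the last pictures.
- **End state:** the fingers are about 185 mm above the desk, touching nothing, and the bystanders look where they were.

**Small disagreements:**
- The fitted housing position was off by a couple of millimetres along the slot, judging by where the fingers met the lever.
- The push forces read a little above the stated 5–8 N.
- At the bottom of the shutter press there was a sideways force of about 8 N along the housing's -x. I can't rule out that the fingers brushed the housing.

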